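# Show the trainee the dosing funnel and where it goes

### The arm

A 6-joint arm with a two-finger parallel gripper is mounted at the origin on a cart in front of the work surface, level with it; the furniture and walls round the work are solid. World frame = base frame: x ahead of the robot, y to its left, z up, the work surface at z = 0. Lengths are in m, angles in degrees, forces in N, time in s.
With the tool pointing down it reaches from about 0.4 to 0.825 m from the base axis. Payload 7 kg.
Tool frame: the origin (TCP) lies on the front face of the gripper's body, between the roots of the fingers; the fingertips stand 66 mm ahead of it and the grasp point (between the pads) lies 47 mm ahead of it; z points along the fingers, y is the line along which they close (so a half turn about z gives the same grasp; the last joint's range is limited). The gripper opens to 88 mm and grips with 3 to 60 N. Pads are 19 mm wide; open, the fingers measure 130 mm over their backs; the gripper's body (78 mm by 193 mm) begins 47 mm behind the grasp point.
Start: joints at [89.273, 20.546, 0.682, 0, -70.136, -16.507], TCP at [0.2, 0.645, 0.292] pointing down, gripper open.
Joint ranges: [-176.03, 176.03], [-82.01, 121.73], [-58.28, 71.71], [-173.87, 95.51], [-174.79, -0.11], [-173.66, 173.66]. Speed limits (degrees/s): [136.94, 136.94, 172.46, 180, 180, 180].

### API

Orientations are given as [roll, pitch, yaw] about the fixed x, y, z axes, in that order (R = Rz(yaw) Ry(pitch) Rx(roll)).
In Python, from plant import ctrl gives the robot as it stands.
- The arm moves only by the tool send_rows, never from a script. Its argument "deltas" is a list of rows, each a list of 2 entries, a list of its own where there are three numbers: the shift along the tool's x, y, z each as a share of 800 mm, from -1 to 1, then the turn about the tool's z as a share of 90 degrees, from -1 to 1. A call has exactly 5 rows; each row is the pose to reach, as a shift and turn from the pose commanded when the call began, along the tool's axes at that moment; what a row does not reach only later rows make up. A row lasts 1/12 s, in which the tool goes at most 41.7 mm and 7.16 degrees, less where a joint would pass 70% of its speed; a pose out of reach is approached as far as the arm can. A call with a number of a shift or a turn outside -1 to 1 is refused whole. A call with a gripper value outside its range is refused whole. "gripper" is the opening, from 0 (shut) to 1 (fully open), set as the call begins (left out, the last holds). The fingers move at their own pace and stop on an object; the grip force is fixed at half the most. Time passes only in rows, so rows that repeat a pose let the fingers close, or fill a call up. It gives the time, the measured TCP pose, the force, the opening and the grip force at its end, in the units of the state.
- ctrl.get_obs(): the state, without advancing time (a new reading comes with each control period).
- ctrl.snapshot(name): name is "scene" or "top"; returns a dict with "color" (400x640x3 uint8, red, green, blue), "vertical_fov" (degrees; the focal length in pixels is half the picture's height over the tangent of half this angle, whatever the lens; pixels are square), "cx", "cy" (the principal point, pixels), "rvec" (rotation vector, rad) and "tvec" (3), from world to camera coordinates, as OpenCV has them. Camera axes: x right, y down, z forward; pixel columns grow to the right and rows downward; lengths in m; the calibration is good to about 2 mm. A picture is of the moment at which its call begins. There is no depth.
- ctrl.close_job(): hands the job in; it is judged then, once.
Trained networks look in a picture, given as the dict that the camera call returned (one of the last four; its "shot" number tells which), for a name from the list of things; names that differ only in an ending like _2 or _b are one class to them, and where a whole thing is asked for, a point or a joint stands for the part that bears it (a point fixed in the world has none). Each returns a list of dicts, best first, with "conf" (0 to 1); they miss things now and then, are a little off and sometimes report something else, mostly with a low value. They report only what shows in the picture. A call takes as long as a camera call.
- ctrl.boxes_of(picture, thing): "xy" ([column, row] as shares, 0 to 1, of the picture: columns of its width, rows of its height, amid what is visible of it).
- ctrl.cut_out(picture, thing): "pixels" (400x640 bool, what is visible of it) and "xy" ([column, row] as shares, 0 to 1, of the picture: columns of its width, rows of its height, amid what is visible of it).
The state is a dict: "clock": time; "joint_pos": joint angles; "qvel": joint speeds; "tau": joint torques, N m; "tool_pos": TCP position; "orientation": TCP orientation; "force": force on the tool from outside, world axes, zero at the start; "moment": the same for the moment, N m; "opening": finger opening in m; "gripper_force": force on a finger pad.
Only numpy, scipy, OpenCV 4.12 (cv2) and the standard library are available. Lean on these libraries where they do the work, as an engineer would, in place of code of your own. Each camera call takes 0.05 s, during which the arm holds its last target. There are 200 camera calls.

### The job

Show a barista trainee which part keeps the grounds from spilling: with your fingertips push the organiser's sliding upper tray all the way along to its other end, so that the two bins under it come into view, and point at the dosing funnel in one of them (the wide round ring without a bottom, not the filter basket), holding your fingertips still a few centimetres above the middle of it for two seconds. Then point in the same way for two seconds at the round head of the portafilter, on whose rim the funnel is to be set, and finish still pointing there. Push only the tray: do not touch the parts in the bins, the portafilter or the things standing behind, and pick nothing up.

Things in the scene. Friction and masses are not known exactly. Their poses are not given: they have to be found in the camera images.
- organiser: two-tier wooden organiser, fixed to the worktop, 150 x 370 x 74 mm without its upper tray; origin at the centre of its underside, x across it, y along it, z up. Walls 6 mm. Below are four open bins in a row along y, each 138 mm (x) by 86 mm (y), centred at y = +136, +45, -45, -136 mm, floor 8 mm above the worktop, partitions to 60 mm. The upper tray slides along y above them on runners and covers two bins at a time: at the start the two on the +y side
- tray (a joint): slide of the upper tray along the organiser's -y: 0 at the +y end, 0.178 m fully home at the -y end; starts at 0 to 0.02. It is an open wooden tray 136 (x) x 178 (y) x 38 mm with 5 mm walls; its underside is 66 mm and its rim 104 mm above the worktop, its inner floor 70 mm. A low lengthwise divider 7 mm to the +x side of its middle parts a wide empty lane (-x side) from a lane in which the scoop lies. It moves at a push of about 2 to 4 N and stays where it is left
- tray_end (a point): point on the tray: outer face of its +y end wall, middle, at the rim's height (104 mm above the worktop); its axes are the organiser's. The lower wall outside it is 74 mm high, so the end wall can be pushed from outside, towards -y, with fingertips about 80 to 90 mm above the worktop
- funnel: dosing funnel: round black ring without a bottom, slightly conical, 74 mm across, 30 mm high, standing loose in one of the two bins that the tray covers at the start; origin at the centre of its underside
- funnel_mouth (a point): centre of the funnel's upper opening, at the height of its rim (38 mm above the worktop); z up
- filter_basket: round steel filter basket, a cup with a bottom and a flared rim, 65 mm across, 25 mm high, in the other bin that the tray covers; origin at the centre of its underside
- shot_pot: small steel pot, 54 mm across, 50 mm high, in one of the two bins that are open at the start; origin at the centre of its underside
- tablet_tin: closed round tin, 54 mm across, 48 mm high, in the other bin that is open at the start; origin at the centre of its underside
- scoop: steel coffee scoop, 41 x 136 x 20 mm, lying loose along the tray in its +x lane and riding with it; origin at the centre of its underside
- portafilter: portafilter lying loose on the worktop, right of the organiser, 210 x 85 x 32 mm: black handle along its -x, round steel head at its +x end; origin at the centre of its underside
- portafilter_head (a point): centre of the portafilter's round open head, at the height of its rim (29 mm above the worktop), 67 mm along the portafilter's x from its origin; the head is about 76 mm across and holds some ground coffee; z up
- tamper: tamper standing behind the organiser, 58 mm across, 84 mm high; origin at the centre of its underside
- milk_jug: steel milk jug standing behind the organiser, 119 x 84 x 99 mm; origin at the centre of its underside
- scale: flat scale, 104 x 88 x 18 mm, behind the organiser, with the dosing cup on it; origin at the centre of its underside
- dosing_cup: steel dosing cup with a black rim, 71 mm across, 62 mm high, standing on the scale; origin at the centre of its underside

How it is judged:
By the outcome, as a careful person would: the job done as asked, in the order asked, and still so for the second after the job is handed in, with the robot touching nothing.
It also fails if it takes over 58 s, if anything falls off the work surface, if the arm or the gripper's body presses on something with over 40 N, if the wrist force passes 120 N, or if a joint passes its speed limit or range.

## Working session

There is one attempt and no reset: what is moved stays moved. The work goes in short steps, Python scripts to look and compute and a tool call to move; the robot and the scene stay as the last step left them, time stands still between calls to the robot, and variables do not carry over. Pictures are saved under pics/ and viewed, at most 10 in all, crops included, and the job is handed in when it is done.

Besides the shell and the picture viewer there is one more tool, called after "Call:" in YAML: its name, and indented under it one key for each argument. send_rows: Moves the arm, as the interface text tells. Shift numbers are shares of 800 mm and turn numbers shares of 90 degrees, none past 1 either way. Its arguments: {"type":"object","properties":{"deltas":{"type":"array","items":{"type":"array"}},"gripper":{"type":"number"}},"required":["deltas"]}

```bash
mkdir -p pics
cat > h.py <<'E'
import numpy as np,cv2
from plant import ctrl
def cam(p):
    h=p["color"].shape[0];f=h/2/np.tan(np.radians(p["vertical_fov"])/2)
    return np.array([[f,0,p["cx"]],[0,f,p["cy"]],[0,0,1]]),cv2.Rodrigues(np.array(p["rvec"],float))[0],np.array(p["tvec"],float).ravel()
def ray(p,uv,z):
    K,R,t=cam(p);d=R.T@np.linalg.inv(K)@[uv[0],uv[1],1];c=-R.T@t
    return c+d*(z-c[2])/d[2]
def proj(p,X):
    K,R,t=cam(p);return cv2.projectPoints(np.array(X,float).reshape(-1,1,3),np.array(p["rvec"],float),t,K,None)[0].reshape(-1,2)
def save(p,n): cv2.imwrite("pics/"+n,p["color"][:,:,::-1])
E
python3 - <<'E'
from h import *
o=ctrl.get_obs();print(o)
for n in("top","scene"):
    p=ctrl.snapshot(n);save(p,n+"1.png");K,R,t=cam(p);print(n,-R.T@t)
    for th,z in(("organiser",.074),("tray",.104),("portafilter",.02),("portafilter_head",.029),("scoop",.08),("tamper",.08),("milk_jug",.09),("dosing_cup",.07)):
        for r in ctrl.boxes_of(p,th)[:2]:
            uv=np.array(r["xy"])*[640,400];print(th,r["conf"],uv.round(),ray(p,uv,z).round(3))
E
```

```text
{'clock': 0.0, 'joint_pos': array([ 8.92746888e+01,  2.05898447e+01,  6.33731612e-01, -2.20116510e-02,
       -7.01368146e+01, -1.65047668e+01]), 'qvel': array([-0.06546462,  0.02666184,  0.00526606, -0.02333967,  0.00768467,
       -0.01385519]), 'tau': array([ 9.52384798e-04, -5.82716453e+01,  2.93057477e+01,  6.99715421e+00,
        7.24798796e-03, -1.64380212e-04]), 'tool_pos': array([0.19985939, 0.64432072, 0.29123429]), 'orientation': array([ 1.79905022e+02, -6.56323607e-03, -1.72375683e+01]), 'force': array([0.40922675, 0.02893243, 0.95533035]), 'moment': array([ 0.00699784,  0.04437116, -0.02963159]), 'gripper_force': 0.0, 'opening': 0.08789487794694215}
top [ 0.44486612 -0.17952753  0.99961125]
organiser 0.92 [281. 253.] [ 0.497 -0.103  0.074]
tray 0.69 [248. 256.] [ 0.49  -0.033  0.104]
portafilter 0.7 [408. 244.] [ 0.52 -0.41  0.02]
portafilter_head 0.6 [410. 242.] [ 0.523 -0.413  0.029]
portafilter_head 0.16 [338. 255.] [ 0.494 -0.236  0.029]
scoop 0.65 [237. 232.] [ 0.546 -0.002  0.08 ]
tamper 0.73 [266. 175.] [ 0.679 -0.065  0.08 ]
milk_jug 0.92 [210. 153.] [0.731 0.066 0.09 ]
dosing_cup 0.75 [319. 151.] [ 0.743 -0.192  0.07 ]
scene [-0.06023867 -0.91228287  0.98696962]
organiser 0.9 [262. 219.] [ 0.474 -0.137  0.074]
organiser 0.34 [247. 197.] [ 0.501 -0.033  0.074]
tray 0.84 [246. 196.] [ 0.482 -0.053  0.104]
portafilter 0.81 [345. 279.] [ 0.522 -0.428  0.02 ]
portafilter_head 0.76 [346. 277.] [ 0.523 -0.432  0.029]
scoop 0.58 [249. 184.] [0.539 0.008 0.08 ]
scoop 0.51 [348. 277.] [ 0.496 -0.46   0.08 ]
tamper 0.75 [301. 183.] [ 0.662 -0.103  0.08 ]
milk_jug 0.66 [284. 158.] [0.697 0.022 0.09 ]
dosing_cup 0.92 [338. 190.] [ 0.731 -0.201  0.07 ]
```

Run:
```python
import cv2
a=cv2.imread("pics/top1.png")[100:340,170:470]
cv2.imwrite("pics/top1c.png",cv2.resize(a,(750,600),interpolation=cv2.INTER_CUBIC))
```

```text
(no output)
```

View pics/top1c.png

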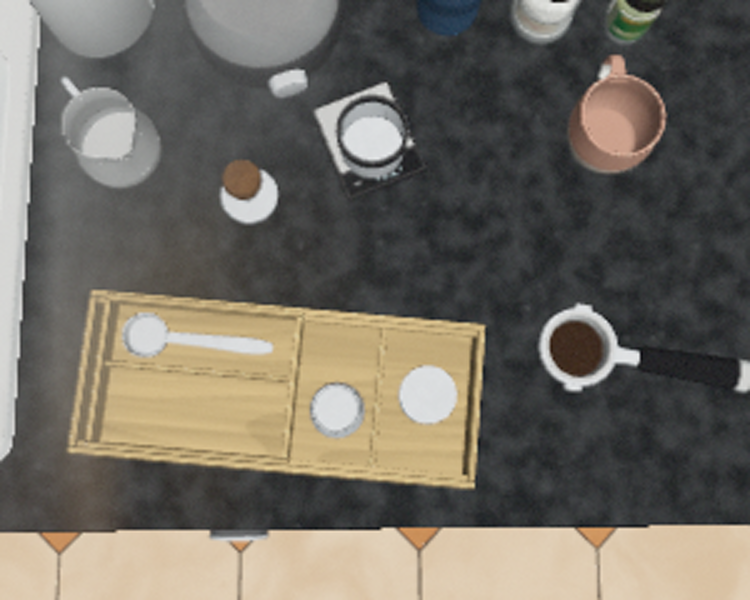

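View pics/scene1.png

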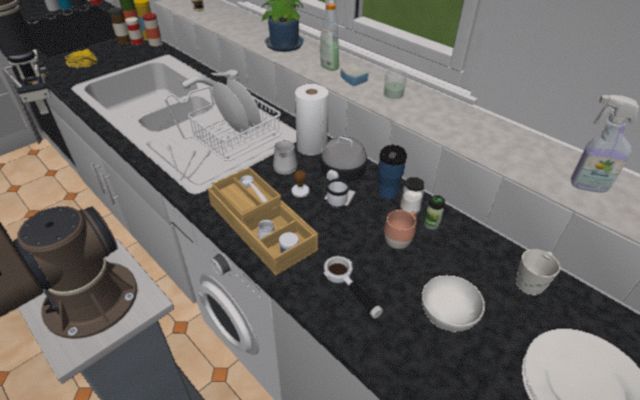

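The top crop shows the organiser with corners at about (92,291), (484,325), (474,488) and (69,452). The tray is at the left end with the scoop in it, the portafilter head is at (578,347), and the tamper, jug and scale stand behind.

```bash
cat >> h.py <<'E'
def fit(p,px):
    # organiser outer top corners: TL(+x,+y) TR(+x,-y) BR BL
    from scipy.optimize import least_squares
    L=np.array([[.075,.185],[.075,-.185],[-.075,-.185],[-.075,.185]])
    W=np.array([ray(p,q,.074)[:2] for q in px])
    def m(s):
        c,n=np.cos(s[2]),np.sin(s[2]);return L@np.array([[c,n],[-n,c]])+s[:2]
    r=least_squares(lambda s:(m(s)-W).ravel(),[.5,-.1,0]);return r.x,r.fun.reshape(4,2)
def org(s,x,y,z):
    c,n=np.cos(s[2]),np.sin(s[2]);return np.array([s[0]+c*x-n*y,s[1]+n*x+c*y,z])
E
python3 - <<'E'
from h import *
p=ctrl.snapshot("top")
px=np.array([[92,291],[484,325],[474,488],[69,452]])*.4+[170,100]
s,e=fit(p,px);print(s,np.degrees(s[2]),e.round(4))
r=ctrl.cut_out(p,"organiser")[0];cn=max(cv2.findContours(r["pixels"].astype('u1'),0,2)[0],key=cv2.contourArea)
print(cv2.minAreaRect(cn),((cv2.boxPoints(cv2.minAreaRect(cn))-[170,100])/.4).round())
r=ctrl.cut_out(p,"portafilter_head")[0];print(r["conf"],ray(p,np.array([578,347])*.4+[170,100],.029))
a=cv2.resize(p["color"][190:310,180:380,::-1],(800,480),interpolation=cv2.INTER_CUBIC)
def poly(L,z,c): 
    q=proj(p,[org(s,*l,z) for l in L]);cv2.polylines(a,[((q-[180,190])*4+2).astype(int)],True,c,1)
R=lambda x0,x1,y0,y1:[(x1,y1),(x1,y0),(x0,y0),(x0,y1)]
poly(R(-.075,.075,-.185,.185),.074,(0,0,255))
for d in(0,.02):poly(R(-.068,.068,-.001-d,.177-d),.104,(255,0,0) if d else (0,255,0))
cv2.imwrite("pics/fit.png",a)
print("end",org(s,0,.179,.104), "funnel bins",org(s,0,.136,.038),org(s,0,.045,.038))
E
```

```text
[ 0.49208449 -0.10465786 -0.09339162] -5.350945786043398 [[ 0.0015  0.0014]
 [ 0.0008 -0.0021]
 [-0.0009 -0.0012]
 [-0.0014  0.0019]]
((281.1930236816406, 254.82827758789062), (162.69183349609375, 67.62226104736328), 5.079607963562012) [[ 68. 453.]
 [ 83. 285.]
 [488. 321.]
 [473. 489.]]
0.7 [ 0.53172748 -0.39072262  0.029     ]
end [0.5087773  0.07356209 0.104     ] funnel bins [0.50476729 0.03074947 0.038     ] [ 0.49628101 -0.05985396  0.038     ]
```

View pics/fit.png

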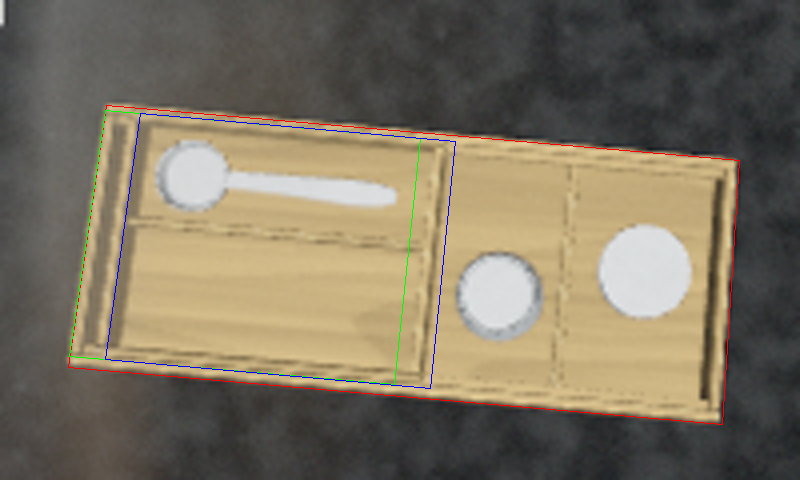

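The fit matches: the organiser's yaw is -5.35° and the tray sits at about 0.016. Next I plan the approach with the fingers shut and the tool's y along the organiser's x.

```bash
cat >> h.py <<'E'
S=np.array([.49208,-.10466,-.09339])
def plan(cur,yaw,wps):
    """per call: last row's shift/turn shares for waypoint list [(xyz,yaw)]"""
    for X,y in wps:
        a=np.radians(yaw);tx=np.array([np.cos(a),np.sin(a),0]);ty=np.array([np.sin(a),-np.cos(a),0])
        d=np.array(X)-cur;v=np.array([d@tx,d@ty,-d[2]])/.8
        print(np.round(v,4),"turn",round(-(y-yaw)/90,4),"mm",round(1000*np.linalg.norm(d)))
        cur,yaw=np.array(X),y
E
python3 - <<'E'
from h import *
A=np.array([.2,.645,.292]);B=org(S,0,.205,.25);print(B)
ys=np.linspace(-17.24,-95.35,4)
plan(A,-17.24,[(A+(B-A)*k/3,ys[k]) for k in(1,2,3)]+[(org(S,0,.205,.151),-95.35)])
E
```

```text
[0.51119713 0.09944668 0.25      ]
[0.1912 0.1787 0.0175] turn 0.2893 mm 210
[0.2502 0.0766 0.0175] turn 0.2893 mm 210
[ 0.2585 -0.041   0.0175] turn 0.2893 mm 210
[ 0.     -0.      0.1238] turn -0.0 mm 99
```

Call:
send_rows:
  deltas:
    - [[0.037, 0.035, 0.0034], 0.058]
    - [[0.074, 0.07, 0.0068], 0.116]
    - [[0.111, 0.105, 0.0102], 0.174]
    - [[0.148, 0.14, 0.0136], 0.232]
    - [[0.185, 0.175, 0.017], 0.29]
  gripper: 0

```text
clock: 1.47
tool_pos: [0.3004, 0.4654, 0.2785]
orientation: [-180.0, 0.0, -43.6]
force: [0.8, -0.4, 1.0]
opening: 0.0596
gripper_force: 0.0
```

Call:
send_rows:
  deltas:
    - [[0.049, 0.015, 0.0034], 0.058]
    - [[0.098, 0.03, 0.0068], 0.116]
    - [[0.147, 0.045, 0.0102], 0.174]
    - [[0.196, 0.06, 0.0136], 0.232]
    - [[0.245, 0.075, 0.017], 0.29]

```text
clock: 1.88
tool_pos: [0.4018, 0.2872, 0.2653]
orientation: [-179.9, 0.0, -69.7]
force: [1.4, 0.4, -0.3]
opening: 0.0266
gripper_force: 0.0
```

Run:
```python
from h import *
o=ctrl.get_obs();print(o["tool_pos"],o["orientation"])
plan(o["tool_pos"],o["orientation"][2],[(org(S,0,.205,.25),-95.35)])
```

```text
[0.40178371 0.28715157 0.2653008 ] [-1.79949155e+02  3.27702663e-02 -6.96635853e+01]
[ 0.2675 -0.0467  0.0191] turn 0.2854 mm 218
```

Call:
send_rows:
  deltas:
    - [[0.051, -0.008, 0.004], 0.057]
    - [[0.102, -0.016, 0.008], 0.114]
    - [[0.153, -0.024, 0.012], 0.171]
    - [[0.204, -0.032, 0.016], 0.228]
    - [[0.255, -0.04, 0.019], 0.285]

```text
clock: 2.3
tool_pos: [0.5035, 0.1073, 0.25]
orientation: [-180.0, 0.0, -95.3]
force: [0.9, 1.2, 0.7]
opening: 0.0003
gripper_force: 0.0
```

Call:
send_rows:
  deltas:
    - [[0, 0, 0.012], 0]
    - [[0, 0, 0.025], 0]
    - [[0, 0, 0.04], 0]
    - [[0, 0, 0.05], 0]
    - [[0, 0, 0.05], 0]

```text
clock: 2.72
tool_pos: [0.5016, 0.1096, 0.2078]
orientation: [179.8, -0.1, -95.0]
force: [-0.6, 1.0, -0.9]
opening: 0.0007
gripper_force: 0.0
```

Run:
```python
from h import *
o=ctrl.get_obs();print(o["tool_pos"],o["orientation"],o["opening"])
plan(o["tool_pos"],o["orientation"][2],[(org(S,0,.205,.152),-95.35)])
```

```text
[0.50164519 0.10956148 0.20784166] [ 1.79844467e+02 -8.78233301e-02 -9.50036337e+01] 0.0006504431927708571
[ 0.0116 -0.013   0.0698] turn 0.0038 mm 58
```

Call:
send_rows:
  deltas:
    - [[0.002, -0.003, 0.014], 0]
    - [[0.003, -0.006, 0.028], 0]
    - [[0.004, -0.009, 0.045], 0.004]
    - [[0.005, -0.012, 0.06], 0.004]
    - [[0.005, -0.012, 0.07], 0.004]

```text
clock: 3.13
tool_pos: [0.512, 0.1052, 0.1531]
orientation: [180.0, -0.0, -95.3]
force: [-0.4, 0.7, 0.1]
opening: 0.0008
gripper_force: 0.0
```

Call:
send_rows:
  deltas:
    - [[0, 0, 0], 0]
    - [[0, 0, 0], 0]
    - [[0, 0, 0], 0]
    - [[0, 0, 0], 0]
    - [[0, 0, 0], 0]

```text
clock: 3.55
tool_pos: [0.5123, 0.1047, 0.1545]
orientation: [-179.9, 0.0, -95.4]
force: [-0.8, -0.6, 1.0]
opening: 0.0002
gripper_force: 0.0
```

Run:
```python
from h import *
o=ctrl.get_obs();print(o["tool_pos"],o["orientation"],o["force"])
plan(o["tool_pos"],o["orientation"][2],[(org(S,0,.008,.151),-95.35)])
p=ctrl.snapshot("scene");cv2.imwrite("pics/s2.png",cv2.resize(p["color"][120:290,180:400,::-1],(770,595),interpolation=cv2.INTER_CUBIC))
```

```text
[0.51233815 0.10465484 0.15452597] [-1.79936443e+02  4.63576152e-02 -9.54283989e+01] [-0.80204302 -0.63743101  0.99428367]
[0.2529 0.0005 0.0044] turn -0.0009 mm 202
```

View pics/s2.png

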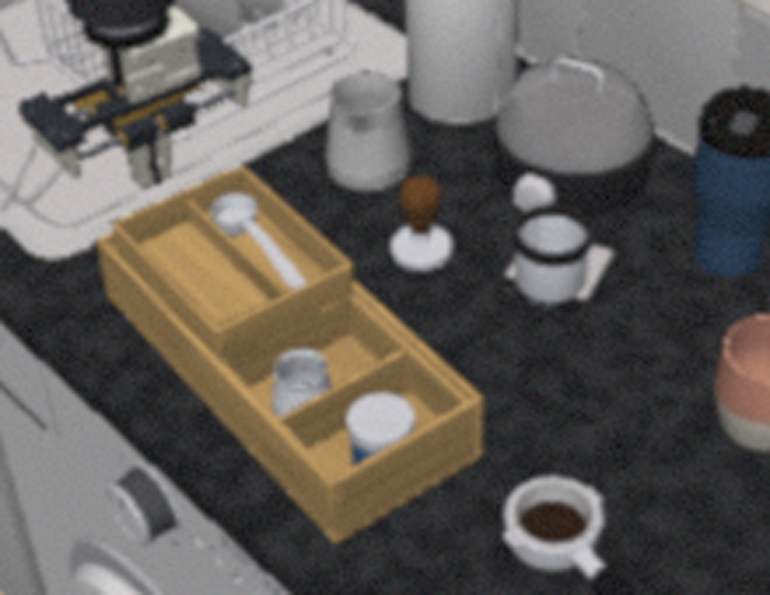

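The shut fingertips hang just outside the tray's +y end at about (145,165), with nothing touched. Now I push.

Call:
send_rows:
  deltas:
    - [[0.008, 0, 0.001], 0]
    - [[0.016, 0, 0.002], 0]
    - [[0.026, 0, 0.003], 0]
    - [[0.036, 0, 0.003], 0]
    - [[0.045, 0, 0.003], 0]

```text
clock: 4.02
tool_pos: [0.5084, 0.0675, 0.1512]
orientation: [180.0, 0.0, -95.5]
force: [-0.9, 2.7, -0.4]
opening: 0.0006
gripper_force: 1.0
```

Call:
send_rows:
  deltas:
    - [[0.01, 0, 0], 0]
    - [[0.02, 0, 0], 0]
    - [[0.03, 0, 0], 0]
    - [[0.04, 0, 0], 0]
    - [[0.05, 0, 0], 0]

```text
clock: 4.43
tool_pos: [0.5047, 0.0279, 0.1513]
orientation: [180.0, 0.0, -95.5]
force: [-0.7, 2.6, -1.2]
opening: 0.0006
gripper_force: 1.0
```

Call:
send_rows:
  deltas:
    - [[0.01, 0, 0], 0]
    - [[0.02, 0, 0], 0]
    - [[0.03, 0, 0], 0]
    - [[0.04, 0, 0], 0]
    - [[0.05, 0, 0], 0]

```text
clock: 4.85
tool_pos: [0.5009, -0.0119, 0.1514]
orientation: [180.0, -0.0, -95.4]
force: [-0.2, 2.1, -1.5]
opening: 0.0004
gripper_force: 1.0
```

Call:
send_rows:
  deltas:
    - [[0.01, 0, 0], 0]
    - [[0.02, 0, 0], 0]
    - [[0.03, 0, 0], 0]
    - [[0.04, 0, 0], 0]
    - [[0.05, 0, 0], 0]

```text
clock: 5.27
tool_pos: [0.4972, -0.0517, 0.1514]
orientation: [180.0, -0.0, -95.4]
force: [-1.0, 2.3, -2.1]
opening: 0.0008
gripper_force: 1.0
```

Call:
send_rows:
  deltas:
    - [[0.01, 0, 0], 0]
    - [[0.02, 0, 0], 0]
    - [[0.03, 0, 0], 0]
    - [[0.038, 0, 0], 0]
    - [[0.044, 0, 0], 0]

```text
clock: 5.68
tool_pos: [0.4938, -0.0868, 0.1514]
orientation: [180.0, -0.0, -95.5]
force: [-0.2, 2.4, -0.6]
opening: 0.0006
gripper_force: 0.9
```

Call:
send_rows:
  deltas:
    - [[0.002, 0, 0], 0]
    - [[0.004, 0, 0], 0]
    - [[0.006, 0, 0], 0]
    - [[0.008, 0, 0], 0]
    - [[0.009, 0, 0], 0]

```text
clock: 6.1
tool_pos: [0.4935, -0.0914, 0.1514]
orientation: [-180.0, 0.2, -95.5]
force: [-3.5, 20.7, 3.3]
opening: 0.0006
gripper_force: 9.8
```

Run:
```python
from h import *
o=ctrl.get_obs();print(o["tool_pos"],o["orientation"],o["force"])
plan(o["tool_pos"],o["orientation"][2],[(org(S,0,.01,.151),-95.35)])
```

```text
[ 0.49347511 -0.09140384  0.15143334] [-1.79958825e+02  1.67883688e-01 -9.54704614e+01] [-3.5481105  20.71431638  3.30269376]
[0.0042 0.0002 0.0005] turn -0.0013 mm 3
```

The force rose to 20.7 N at the end, so the tray is on its stop. I back off and clear the view.

Call:
send_rows:
  deltas:
    - [[-0.01, 0, 0], 0]
    - [[-0.03, 0, -0.01], 0]
    - [[-0.06, 0, -0.04], 0]
    - [[-0.1, 0, -0.07], 0]
    - [[-0.14, 0, -0.1], 0]

```text
clock: 6.52
tool_pos: [0.5039, 0.0192, 0.2325]
orientation: [-180.0, -0.0, -95.5]
force: [1.4, -0.3, 0.2]
opening: 0.0008
gripper_force: 0.0
```

Call:
send_rows:
  deltas:
    - [[-0.04, 0, -0.01], 0]
    - [[-0.08, 0, -0.02], 0]
    - [[-0.12, 0, -0.03], 0]
    - [[-0.16, 0, -0.03], 0]
    - [[-0.2, 0, -0.03], 0]

```text
clock: 6.93
tool_pos: [0.5193, 0.1796, 0.2565]
orientation: [-179.9, 0.1, -95.4]
force: [-0.2, 0.2, 0.3]
opening: 0.0004
gripper_force: 0.0
```

Run:
```python
from h import *
o=ctrl.get_obs();print(o["tool_pos"],o["orientation"],o["force"])
p=ctrl.snapshot("top");q=ctrl.snapshot("scene")
for n,P in(("top",p),("scene",q)):
  for th,z in(("funnel",.038),("filter_basket",.033),("portafilter_head",.029)):
    for r in ctrl.cut_out(P,th)[:2]:
        uv=np.array(r["xy"])*[640,400];print(n,th,r["conf"],uv.round(),ray(P,uv,z).round(3),r["pixels"].sum())
a=cv2.resize(p["color"][190:310,180:380,::-1],(800,480),interpolation=cv2.INTER_CUBIC)
R=lambda x0,x1,y0,y1:[(x1,y1),(x1,y0),(x0,y0),(x0,y1)]
def poly(L,z,c): 
    k=proj(p,[org(S,*l,z) for l in L]);cv2.polylines(a,[((k-[180,190])*4+2).astype(int)],True,c,1)
poly(R(-.068,.068,-.178,0),.104,(0,255,0))
cv2.imwrite("pics/t3.png",a)
```

```text
[0.51934233 0.17957769 0.25649037] [-1.79884453e+02  5.24959655e-02 -9.54057217e+01] [-0.15789367  0.18284109  0.29422478]
top funnel 0.74 [252. 258.] [ 0.487 -0.032  0.038] 374
top filter_basket 0.82 [228. 248.] [0.512 0.027 0.033] 584
top filter_basket 0.63 [288. 257.] [ 0.49  -0.117  0.033] 9143
scene filter_basket 0.75 [235. 194.] [0.507 0.046 0.033] 134
scene portafilter_head 0.58 [349. 279.] [ 0.521 -0.441  0.029] 1095
```

View pics/t3.png

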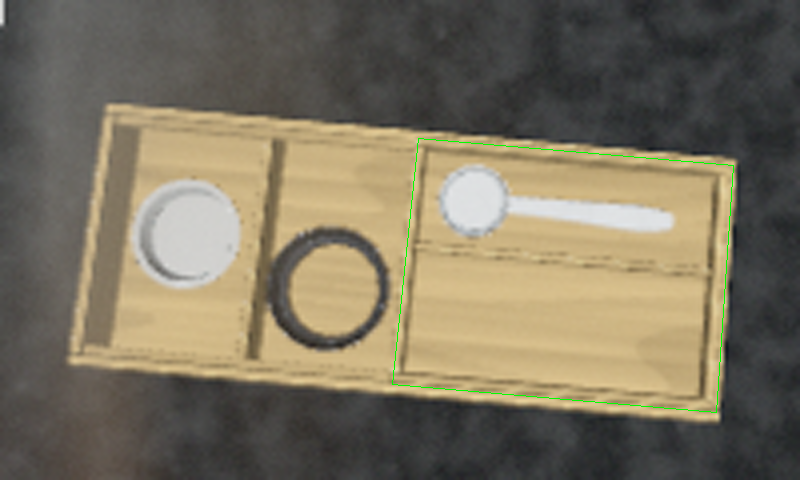

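The tray sits exactly on its fully-home outline. The black funnel ring is at crop (330,288), in the inner bin, and the filter basket is at (187,234). The network's funnel centre is about 10 px off, so I measure the ring itself.

Run:
```python
from h import *
o=ctrl.get_obs();p=ctrl.snapshot("top")
g=p["color"].astype(int).max(2)
m=np.zeros_like(g,'u1');m[243:281,244:280]=(g[243:281,244:280]<105)
n,l,st,c=cv2.connectedComponentsWithStats(m);i=1+st[1:,4].argmax();print(st[i],c[i])
hull=cv2.convexHull(np.argwhere(l==i)[:,::-1].astype('f4'));print("enc",cv2.minEnclosingCircle(hull),cv2.fitEllipse(hull))
fc=np.array([262.1,261.6]);F=ray(p,fc,.038);print("F",F)
# portafilter: bright ring around coffee
sub=p["color"].astype(int);b=sub.min(2)>120
m=np.zeros_like(g,'u1');m[215:262,380:436]=b[215:262,380:436]
n,l,st,c=cv2.connectedComponentsWithStats(m);i=1+st[1:,4].argmax();print(st[i],c[i])
cn=max(cv2.findContours((l==i).astype('u1'),0,2)[0],key=cv2.contourArea);print(cv2.minEnclosingCircle(cn))
f=np.zeros_like(m);cv2.drawContours(f,[cn],-1,1,-1);f=cv2.morphologyEx(f,cv2.MORPH_OPEN,cv2.getStructuringElement(2,(17,17)))
M=cv2.moments(f);hc=np.array([M["m10"],M["m01"]])/M["m00"];print("head",hc,f.sum(),ray(p,hc,.029),ray(p,[401.2,238.8],.029))
P=np.array(proj(p,[F]));H=ray(p,hc,.029)
a=p["color"][:,:,::-1].copy();t=np.linspace(0,6.28,60)
for C,r,z in((F,.037,.038),(H,.038,.029)):
    k=proj(p,[C+[r*np.cos(u),r*np.sin(u),0] for u in t]);cv2.polylines(a,[np.round(k*16).astype(int)],True,(0,255,0),1,shift=4)
cv2.imwrite("pics/t4.png",cv2.resize(a[205:305,235:435],(800,400),interpolation=cv2.INTER_CUBIC))
```

```text
[246 247  31  30 282] [259.06028369 260.9929078 ]
enc ((261.2279052734375, 261.47674560546875), 15.43564510345459) ((261.3117980957031, 261.67230224609375), (29.80569076538086, 30.622793197631836), 70.72056579589844)
F [ 0.4789698  -0.05470782  0.038     ]
[386 221  40  36 456] [403.62719298 238.5745614 ]
((405.5, 238.5), 20.26089859008789)
head [401.08427673 238.34968553] 795 [ 0.53282673 -0.39048924  0.029     ] [ 0.53172748 -0.39072262  0.029     ]
```

View pics/t4.png

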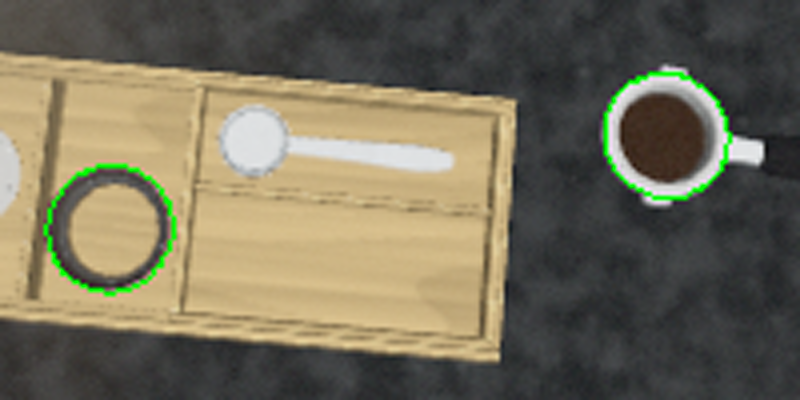

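Run:
```python
from h import *
o=ctrl.get_obs();X=o["tool_pos"];y=o["orientation"][2];print(X,y)
F=np.array([.4785,-.0535]);H=np.array([.532,-.3905])
plan(X,y,[(np.r_[F,.22],y),(np.r_[F,.139],y),(np.r_[F,.22],y),(np.r_[H,.22],y),(np.r_[H,.130],y)])
```

```text
[0.51907481 0.17668515 0.25550755] -95.50700600103919
[0.2913 0.0229 0.0444] turn -0.0 mm 236
[0.     0.     0.1012] turn -0.0 mm 81
[ 0.      0.     -0.1012] turn -0.0 mm 81
[ 0.4129 -0.107  -0.    ] turn -0.0 mm 341
[0.     0.     0.1125] turn -0.0 mm 90
```

Call:
send_rows:
  deltas:
    - [[0.03, 0.002, 0.004], 0]
    - [[0.06, 0.005, 0.009], 0]
    - [[0.09, 0.007, 0.013], 0]
    - [[0.12, 0.009, 0.018], 0]
    - [[0.15, 0.012, 0.022], 0]

```text
clock: 7.8
tool_pos: [0.4977, 0.0573, 0.2377]
orientation: [-180.0, 0.0, -95.5]
force: [0.3, 0.3, 1.4]
opening: 0.0006
gripper_force: 0.0
```

Call:
send_rows:
  deltas:
    - [[0.035, 0.003, 0.005], 0]
    - [[0.07, 0.005, 0.01], 0]
    - [[0.1, 0.008, 0.015], 0]
    - [[0.125, 0.01, 0.02], 0]
    - [[0.141, 0.011, 0.022], 0]

```text
clock: 8.22
tool_pos: [0.4775, -0.0548, 0.2199]
orientation: [180.0, -0.0, -95.6]
force: [0.1, 0.4, 0.6]
opening: 0.0007
gripper_force: 0.0
```

Call:
send_rows:
  deltas:
    - [[0, 0, 0.02], 0]
    - [[0, 0, 0.04], 0]
    - [[0, 0, 0.06], 0]
    - [[0, 0, 0.075], 0]
    - [[0, 0, 0.085], 0]

```text
clock: 8.63
tool_pos: [0.4779, -0.0533, 0.1511]
orientation: [179.9, -0.0, -95.5]
force: [0.1, 0.4, 0.1]
opening: 0.0003
gripper_force: 0.0
```

Run:
```python
from h import *
o=ctrl.get_obs();X=o["tool_pos"];y=o["orientation"][2];print(X,y)
plan(X,y,[(np.array([.4785,-.0535,.139]),y)])
```

```text
[ 0.47791854 -0.05325184  0.15114921] -95.52692462512321
[ 0.0002 -0.0008  0.0152] turn -0.0 mm 12
```

Last 12 mm down, then hold for about 2.5 s (6 calls).

Call:
send_rows:
  deltas:
    - [[0, 0, 0.005], 0]
    - [[0, 0, 0.01], 0]
    - [[0, 0, 0.014], 0]
    - [[0, 0, 0.014], 0]
    - [[0, 0, 0.014], 0]

```text
clock: 9.05
tool_pos: [0.4789, -0.0523, 0.1413]
orientation: [-180.0, 0.0, -95.4]
force: [-0.2, -1.6, 0.5]
opening: 0.0003
gripper_force: 0.0
```

Call:
send_rows:
  deltas:
    - [[0, 0, 0], 0]
    - [[0, 0, 0], 0]
    - [[0, 0, 0], 0]
    - [[0, 0, 0], 0]
    - [[0, 0, 0], 0]

```text
clock: 9.47
tool_pos: [0.4787, -0.0523, 0.1411]
orientation: [-180.0, 0.0, -95.4]
force: [0.3, 0.2, -0.0]
opening: 0.0004
gripper_force: 0.0
```

Call:
send_rows:
  deltas:
    - [[0, 0, 0], 0]
    - [[0, 0, 0], 0]
    - [[0, 0, 0], 0]
    - [[0, 0, 0], 0]
    - [[0, 0, 0], 0]

```text
clock: 9.88
tool_pos: [0.4787, -0.0524, 0.1409]
orientation: [180.0, -0.0, -95.4]
force: [-0.9, -1.0, 1.1]
opening: 0.0006
gripper_force: 0.0
```

Call:
send_rows:
  deltas:
    - [[0, 0, 0], 0]
    - [[0, 0, 0], 0]
    - [[0, 0, 0], 0]
    - [[0, 0, 0], 0]
    - [[0, 0, 0], 0]

```text
clock: 10.3
tool_pos: [0.4787, -0.0524, 0.1409]
orientation: [180.0, 0.0, -95.4]
force: [-1.2, 0.3, -0.6]
opening: 0.0007
gripper_force: 0.0
```

Call:
send_rows:
  deltas:
    - [[0, 0, 0], 0]
    - [[0, 0, 0], 0]
    - [[0, 0, 0], 0]
    - [[0, 0, 0], 0]
    - [[0, 0, 0], 0]

```text
clock: 10.72
tool_pos: [0.4787, -0.0524, 0.141]
orientation: [-180.0, -0.0, -95.4]
force: [0.5, 0.2, -1.0]
opening: 0.0004
gripper_force: 0.0
```

Call:
send_rows:
  deltas:
    - [[0, 0, 0], 0]
    - [[0, 0, 0], 0]
    - [[0, 0, 0], 0]
    - [[0, 0, 0], 0]
    - [[0, 0, 0], 0]

```text
clock: 11.13
tool_pos: [0.4787, -0.0524, 0.141]
orientation: [180.0, -0.0, -95.4]
force: [0.3, -0.2, 0.3]
opening: 0.0007
gripper_force: 0.0
```

Call:
send_rows:
  deltas:
    - [[0, 0, 0], 0]
    - [[0, 0, 0], 0]
    - [[0, 0, 0], 0]
    - [[0, 0, 0], 0]
    - [[0, 0, 0], 0]

```text
clock: 11.55
tool_pos: [0.4787, -0.0524, 0.141]
orientation: [180.0, -0.0, -95.4]
force: [-0.3, 0.5, -0.6]
opening: 0.0007
gripper_force: 0.0
```

Run:
```python
from h import *
p=ctrl.snapshot("scene");cv2.imwrite("pics/s5.png",cv2.resize(p["color"][120:290,180:400,::-1],(770,595),interpolation=cv2.INTER_CUBIC))
o=ctrl.get_obs();print(o["tool_pos"],o["force"],o["clock"])
```

```text
[ 0.47866299 -0.052395    0.14096575] [-0.07930143 -0.4868656  -0.46713089] 11.6
```

View pics/s5.png

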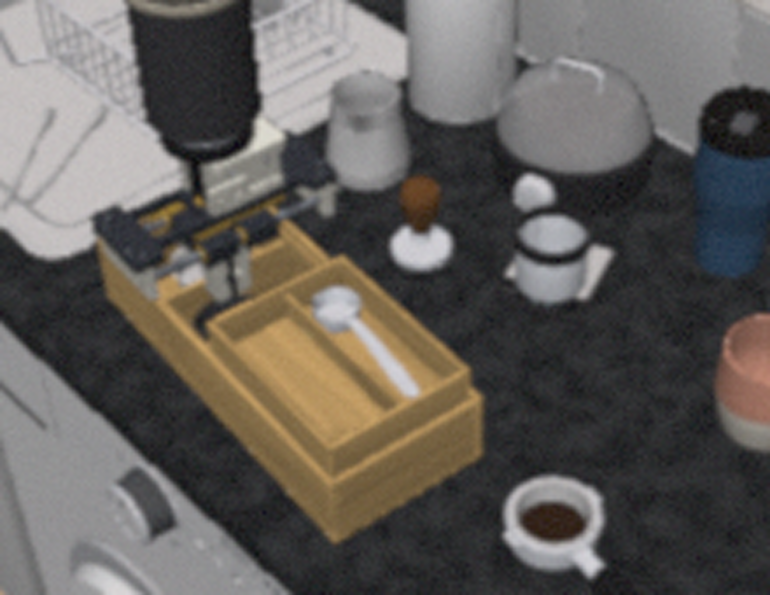

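The fingertips are still above the funnel ring at about (225,300), and nothing is touched. Next is the portafilter head.

Call:
send_rows:
  deltas:
    - [[0, 0, -0.02], 0]
    - [[0, 0, -0.045], 0]
    - [[0, 0, -0.07], 0]
    - [[0, 0, -0.09], 0]
    - [[0, 0, -0.1], 0]

```text
clock: 12.02
tool_pos: [0.4794, -0.0523, 0.223]
orientation: [-179.8, 0.0, -95.4]
force: [0.3, 0.2, 0.3]
opening: 0.0006
gripper_force: 0.0
```

Call:
send_rows:
  deltas:
    - [[0.03, -0.008, 0], 0]
    - [[0.07, -0.018, 0], 0]
    - [[0.11, -0.028, 0], 0]
    - [[0.155, -0.04, 0], 0]
    - [[0.2, -0.052, 0], 0]

```text
clock: 12.43
tool_pos: [0.5048, -0.2169, 0.2206]
orientation: [180.0, 0.0, -95.4]
force: [1.4, 1.4, -0.1]
opening: 0.0005
gripper_force: 0.0
```

Call:
send_rows:
  deltas:
    - [[0.045, -0.012, 0], 0]
    - [[0.09, -0.023, 0], 0]
    - [[0.135, -0.035, 0], 0]
    - [[0.175, -0.045, 0], 0]
    - [[0.2, -0.052, 0], 0]

```text
clock: 12.85
tool_pos: [0.5308, -0.3818, 0.2197]
orientation: [179.9, 0.0, -95.5]
force: [1.0, 1.0, 0.6]
opening: 0.0001
gripper_force: 0.0
```

Run:
```python
from h import *
o=ctrl.get_obs();X=o["tool_pos"];y=o["orientation"][2];print(X,y)
plan(X,y,[(np.array([.532,-.3905,.131]),y)])
```

```text
[ 0.53083558 -0.38182426  0.21970299] -95.53946936185582
[ 0.0107 -0.0025  0.1109] turn -0.0 mm 89
```

Call:
send_rows:
  deltas:
    - [[0.004, -0.001, 0.02], 0]
    - [[0.008, -0.002, 0.045], 0]
    - [[0.01, -0.002, 0.07], 0]
    - [[0.01, -0.002, 0.095], 0]
    - [[0.01, -0.002, 0.11], 0]

```text
clock: 13.27
tool_pos: [0.5307, -0.3866, 0.1298]
orientation: [179.8, 0.1, -95.5]
force: [-0.4, 0.1, -0.7]
opening: 0.0004
gripper_force: 0.0
```

Call:
send_rows:
  deltas:
    - [[0, 0, 0], 0]
    - [[0, 0, 0], 0]
    - [[0, 0, 0], 0]
    - [[0, 0, 0], 0]
    - [[0, 0, 0], 0]

```text
clock: 13.68
tool_pos: [0.5326, -0.3871, 0.1344]
orientation: [-179.9, -0.0, -95.4]
force: [0.3, -0.4, 0.7]
opening: 0.0005
gripper_force: 0.0
```

Run:
```python
from h import *
p=ctrl.snapshot("scene");cv2.imwrite("pics/s6.png",cv2.resize(p["color"][140:330,200:440,::-1],(720,570),interpolation=cv2.INTER_CUBIC))
o=ctrl.get_obs();X=o["tool_pos"];y=o["orientation"][2];print(X,y)
plan(X,y,[(np.array([.532,-.3905,.131]),y)])
```

```text
[ 0.53249216 -0.38704641  0.13418859] -95.43182773047255
[0.0044 0.0002 0.004 ] turn -0.0 mm 5
```

View pics/s6.png

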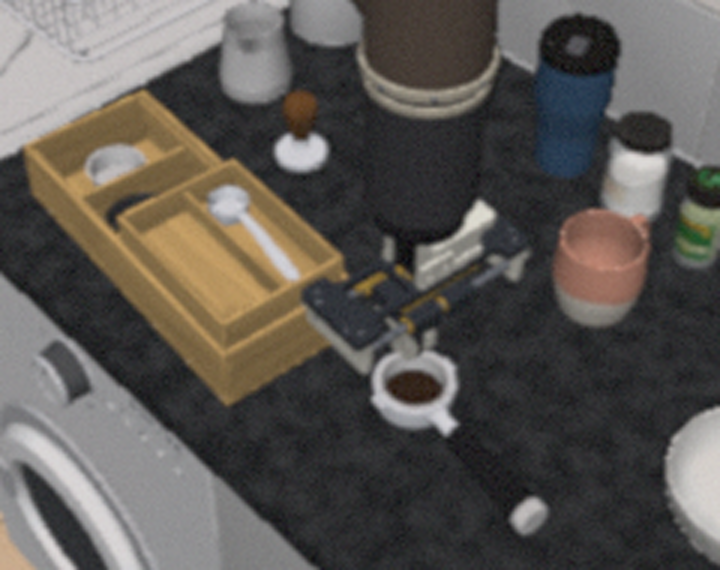

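The tips at about (425,345) look a little behind the head's middle at (415,388). I cross-check the position from the scene camera.

Run:
```python
from h import *
p=ctrl.snapshot("scene")
print(ray(p,[338.0,268.8],.029))
def c(X):return ((proj(p,[X])[0]-[200,140])*3+1).round()
print("tip",c([.5325,-.387,.068]),"head",c([.532,-.3905,.029]))
m=np.zeros((400,640),'u1');b=p["color"].astype(int)
```

```text
[ 0.52689381 -0.39657342  0.029     ]
tip [413. 350.] head [414. 381.]
```

The two cameras agree within a few mm, so I make a small correction and hold.

Call:
send_rows:
  deltas:
    - [[0.002, 0, 0], 0]
    - [[0.004, 0, 0], 0]
    - [[0.006, 0, 0], 0]
    - [[0.006, 0, 0], 0]
    - [[0.006, 0, 0], 0]

```text
clock: 14.2
tool_pos: [0.5314, -0.3919, 0.1329]
orientation: [180.0, 0.0, -95.5]
force: [0.3, 0.3, 0.2]
opening: 0.0005
gripper_force: 0.0
```

Call:
send_rows:
  deltas:
    - [[0, 0, 0], 0]
    - [[0, 0, 0], 0]
    - [[0, 0, 0], 0]
    - [[0, 0, 0], 0]
    - [[0, 0, 0], 0]

```text
clock: 14.62
tool_pos: [0.5315, -0.3917, 0.1329]
orientation: [180.0, 0.0, -95.4]
force: [-0.6, 0.1, 0.2]
opening: 0.0006
gripper_force: 0.0
```

Call:
send_rows:
  deltas:
    - [[0, 0, 0], 0]
    - [[0, 0, 0], 0]
    - [[0, 0, 0], 0]
    - [[0, 0, 0], 0]
    - [[0, 0, 0], 0]

```text
clock: 15.03
tool_pos: [0.5315, -0.3917, 0.133]
orientation: [-180.0, -0.0, -95.4]
force: [0.3, 0.0, -0.3]
opening: 0.0003
gripper_force: 0.0
```

Call:
send_rows:
  deltas:
    - [[0, 0, 0], 0]
    - [[0, 0, 0], 0]
    - [[0, 0, 0], 0]
    - [[0, 0, 0], 0]
    - [[0, 0, 0], 0]

```text
clock: 15.45
tool_pos: [0.5315, -0.3917, 0.1329]
orientation: [180.0, 0.0, -95.4]
force: [0.2, 0.4, 0.3]
opening: 0.0003
gripper_force: 0.0
```

Call:
send_rows:
  deltas:
    - [[0, 0, 0], 0]
    - [[0, 0, 0], 0]
    - [[0, 0, 0], 0]
    - [[0, 0, 0], 0]
    - [[0, 0, 0], 0]

```text
clock: 15.87
tool_pos: [0.5315, -0.3917, 0.133]
orientation: [180.0, -0.0, -95.4]
force: [0.3, -0.3, -0.3]
opening: 0.0005
gripper_force: 0.0
```

Call:
send_rows:
  deltas:
    - [[0, 0, 0], 0]
    - [[0, 0, 0], 0]
    - [[0, 0, 0], 0]
    - [[0, 0, 0], 0]
    - [[0, 0, 0], 0]

```text
clock: 16.28
tool_pos: [0.5315, -0.3917, 0.133]
orientation: [180.0, -0.0, -95.4]
force: [0.1, 0.1, -1.2]
opening: 0.0006
gripper_force: 0.0
```

Call:
send_rows:
  deltas:
    - [[0, 0, 0], 0]
    - [[0, 0, 0], 0]
    - [[0, 0, 0], 0]
    - [[0, 0, 0], 0]
    - [[0, 0, 0], 0]

```text
clock: 16.7
tool_pos: [0.5315, -0.3917, 0.133]
orientation: [180.0, 0.0, -95.4]
force: [-0.0, -0.4, 0.1]
opening: 0.0001
gripper_force: 0.0
```

Call:
send_rows:
  deltas:
    - [[0, 0, 0], 0]
    - [[0, 0, 0], 0]
    - [[0, 0, 0], 0]
    - [[0, 0, 0], 0]
    - [[0, 0, 0], 0]

```text
clock: 17.12
tool_pos: [0.5315, -0.3917, 0.133]
orientation: [-180.0, -0.0, -95.4]
force: [-0.2, -0.0, -0.5]
opening: 0.0002
gripper_force: 0.0
```

```bash
python3 -c "
from plant import ctrl
print(ctrl.close_job())"
```

```text
the job is handed in; nothing more can be done
None
```

I pushed the tray fully home, held the fingertips about 37 mm above the dosing funnel for over 2 s and then about 38 mm above the portafilter head for over 2 s, still pointing there when I handed the job in at about 17 s; no verdict was returned.

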